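# Assemble the sieve stack at the herb dispensary

## Task

Put the small sieve set together on the square wooden rest, one part at a time from the bottom up: first the pan in the rest's collar, then the fine sieve, then the coarse sieve, then the lid. Each part must sit fully home on the one below, and let go of the finished stack. Leave the jar, the amber bottle and the glass paperweight where they stand.

Things in the scene. Friction and masses are not known exactly. Their poses are not given: they have to be found in the camera images.
- rest: Fixed wooden block, 100 x 100 x 30 mm high, with a low round dark wooden collar on its top, 66 mm outside, 57 mm inside, 6 mm high. The pan's spigot stands inside the collar on the block's top, so the seated pan's underside is 30 mm above the table. Origin: centre of the block's underside, on the table; z up, x and y along the block's sides.
- pan: Bottom pan: plain steel cup 44 mm high, 62 mm outside diameter from 8 to 44 mm height, mouth 57 mm wide, smooth solid steel floor 10 mm above its underside. Stands on a straight spigot 8 mm high, 51 mm wide, which goes inside the rest's collar. Round; z up; origin: centre of its underside.
- fine: Fine sieve: low steel ring 32 mm high, 62 mm outside diameter from 8 to 32 mm height, mouth 57 mm wide, with a dark dense mesh not seen through. Stands on a straight spigot 8 mm high, 51 mm wide that drops into the mouth below until the shoulder meets the rim. Seated: underside 36 mm above the pan's underside. Round; z up; origin: centre of its underside.
- coarse: Coarse sieve: tall steel ring 48 mm high, 62 mm outside diameter from 8 to 48 mm, mouth 57 mm; open grid of 4 bars each way, table seen through it. Stands on a straight spigot 8 mm high, 51 mm wide that drops into the mouth below until the shoulder meets the rim. Seated: underside 24 mm above the fine sieve's. Round; z up; origin: centre of its underside.
- lid: Lid: steel disc 62 mm across (8 to 13 mm height), upright black knob in the middle, 21 mm across, 13 to 38 mm height. Stands on a straight spigot 8 mm high, 51 mm wide that drops into the mouth below until the shoulder meets the rim. Seated: underside 40 mm above the coarse sieve's. Round; z up; origin: centre of its underside.
- jar: Bystander: closed jar with a steel cap, 64 mm across, 75 mm high, loose. Not to be moved. Origin: centre of its underside.
- flask: Bystander: amber glass bottle, 48 mm across, 75 mm high, loose. Not to be moved. Origin: centre of its underside.
- weight: Bystander: domed green glass paperweight, 60 mm across, 36 mm high, loose. Not to be moved. Origin: centre of its underside.
Not all that is in view belongs to the job. What is shaped like the lid but purple is not meant.

How it is judged:
By the outcome, as a careful person would: the job done as asked, in the order asked, and still so for the second after the job is handed in, with the robot touching nothing.
It also fails if it takes over 120 s, if anything falls off the work surface, if the arm or the gripper's body presses on something with over 40 N, if the wrist force passes 120 N, or if a joint passes its speed limit or range.

## Robot

A 6-joint arm with a two-finger parallel gripper is mounted at the origin on the work surface. World frame = base frame: x ahead of the robot, y to its left, z up, the work surface at z = 0. Lengths are in m, angles in rad, forces in N, time in s.
With the tool pointing down it reaches from about 0.35 to 1 m from the base axis. Payload 7.1 kg.
Tool frame: the origin (TCP) lies at the very end of the fingers, on their centre line; the grasp point (between the pads) lies 19 mm behind it; y points along the fingers, z is the direction in which the jaws open and shut, and the axes are right-handed (so a half turn about y gives the same grasp; the last joint's range is limited). The gripper opens to 85 mm and grips with 20 to 120 N. Pads are 22 mm wide; open, the fingers measure 114 mm over their backs; the gripper's body (76 mm by 85 mm) begins 54 mm behind the grasp point. The pads swing forward as they close: fully open they stand 13 mm farther back than shut.
Start: joints at [1.183, 0.423, 1.63, -0, 1.089, -0.019], TCP at [0.225, 0.583, 0.231] pointing down, gripper open.
Joint ranges: [-3, 3], [-0.9, 2.11], [0.09, 2.58], [-1.31, 4.45], [0.11, 2.69], [-2.54, 2.54]. Speed limits (rad/s): [2.39, 2.39, 3.01, 3.14, 3.14, 3.14].

## Interface

Orientations are given as a rotation vector (axis times angle).
In Python, from station import manip, hand, inverse_kinematics, status, imaging, job_done gives the robot as it stands. Calls block until the motion is done:
- manip.goto(position, orientation): joint-space move of the TCP to a pose.
- manip.move_l(position, v=0.15, frame=None, threshold=None): straight line of the TCP; frame=None keeps the orientation; v is the mean speed in m/s. With threshold (N) it stops when the force on the tool has changed by that much, and returns True; else False.
- manip.set_joints(angles): joint-space move.
- hand.release() and hand.grab(): open the fingers fully, or close them until they stop; the grip force is fixed at half the most.
- manip.pause(seconds).
- inverse_kinematics(position, orientation): joint angles nearest the present ones, or None.
- status.read_state(): the state.
- imaging.grab_frame(name): name is "scene" or "top" or "wrist"; returns a dict with "frame" (420x560x3 uint8, red, green, blue), "z_map" (420x560 float32, m along the optical axis (not along the pixel's ray), 0 where there is no reading), "fovy" (degrees; the focal length in pixels is half the picture's height over the tangent of half this angle, whatever the lens; pixels are square), "cx", "cy" (the principal point, pixels), "pose" (4x4, takes a point from camera to world coordinates); the wrist camera has in their place "hand_eye" (4x4, takes a point from camera to tool coordinates, whose origin is the TCP and whose axes are the tool frame's). Camera axes: x right, y up, looking along -z (the intrinsics and any distortion apply to the point x, -y, -z); pixel columns grow to the right and rows downward; lengths in m; the calibration is good to about 2 mm. A picture is of the moment at which its call begins: read the wrist's pose just before it.
A pose or a line that the arm cannot do raises manip.PlanningError and nothing moves.
- job_done(): hands the job in, once; it reports no verdict.
The state is a dict: "time_s": time; "qpos": joint angles; "qvel": joint speeds; "tau": joint torques, N m; "position": TCP position; "tcp_rot": TCP orientation; "wrist_force": force on the tool from outside, world axes, zero at the start; "moment": the same for the moment, N m; "width": opening from 0.0 (shut) to 1.0 (fully open).
Only numpy, scipy, OpenCV 4.12 (cv2) and the standard library are available. Lean on these libraries where they do the work, as an engineer would, in place of code of your own. Each camera call takes 0.05 s, during which the arm holds its last target.

## Working session

There is one attempt and no reset: what is moved stays moved. The work goes in short steps, each a Python script; the robot and the scene stay as the last script left them, time stands still between calls to the robot, and variables do not carry over. Pictures are saved under pics/ and viewed, and the job is handed in when it is done.

```bash
ls; mkdir -p pics; python3 - <<'E'
from station import imaging,status
import cv2,numpy as np
s=status.read_state();print(s)
for n in("scene","top","wrist"):
    f=imaging.grab_frame(n)
    cv2.imwrite(f"pics/a_{n}.png",f["frame"][:,:,::-1])
    print(n,f["fovy"],f["cx"],f["cy"],[k for k in f],np.round(f.get("pose",f.get("hand_eye")),4).tolist(),[ (k,f[k]) for k in f if k not in("frame","z_map","pose","hand_eye")])
E
```

```text
pics
{'time_s': 0.0, 'qpos': array([ 1.18298730e+00,  4.23860900e-01,  1.63073053e+00,  4.30495442e-06,
        1.08858777e+00, -1.90108589e-02]), 'qvel': array([-1.29807997e-04,  8.13336751e-06, -6.12285279e-04,  2.25652428e-03,
        6.48041731e-04,  6.03071966e-04]), 'tau': array([-2.13845575e-03, -5.57390106e+01, -2.81736302e+01,  5.83228552e-05,
        7.33446301e-03, -3.68127118e-06]), 'position': array([0.22507546, 0.58245678, 0.23051724]), 'tcp_rot': array([-1.55291592,  0.28967557, -0.28916379]), 'wrist_force': array([-0.1371102 ,  0.37160503, -0.76047894]), 'moment': array([-0.03798489, -0.01400266, -0.01113721]), 'width': 1.0045227712515605}
scene 57.71447109459935 277.86495426671246 213.44237940909528 ['frame', 'z_map', 'fovy', 'cx', 'cy', 'pose'] [[-0.6658, -0.4114, 0.6224, 1.2359], [0.746, -0.3542, 0.5639, 0.5995], [-0.0115, 0.8398, 0.5428, 0.6182], [0.0, 0.0, 0.0, 1.0]] [('fovy', 57.71447109459935), ('cx', 277.86495426671246), ('cy', 213.44237940909528)]
top 44.416214059717035 277.4195150216325 209.3073540834229 ['frame', 'z_map', 'fovy', 'cx', 'cy', 'pose'] [[0.0228, 0.9932, -0.114, 0.4224], [-0.9997, 0.0213, -0.0142, -0.0118], [-0.0117, 0.1143, 0.9934, 1.4215], [0.0, 0.0, 0.0, 1.0]] [('fovy', 44.416214059717035), ('cx', 277.4195150216325), ('cy', 209.3073540834229)]
wrist 63.761738394953255 280.53794337798956 209.45181340172093 ['frame', 'z_map', 'fovy', 'cx', 'cy', 'hand_eye'] [[0.0008, -0.9558, -0.2941, -0.0747], [-0.0002, 0.2941, -0.9558, -0.1426], [1.0, 0.0008, 0.0001, 0.0003], [0.0, 0.0, 0.0, 1.0]] [('fovy', 63.761738394953255), ('cx', 280.53794337798956), ('cy', 209.45181340172093)]
```

View pics/a_scene.png

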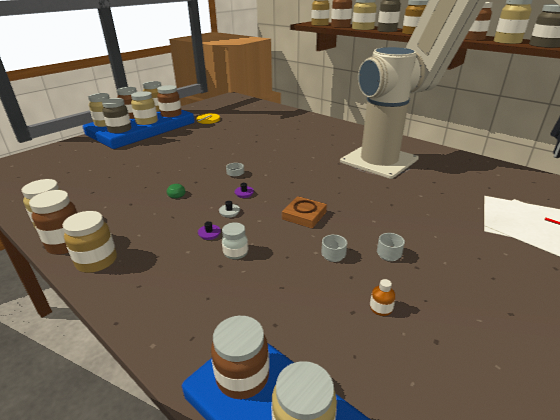

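View pics/a_top.png

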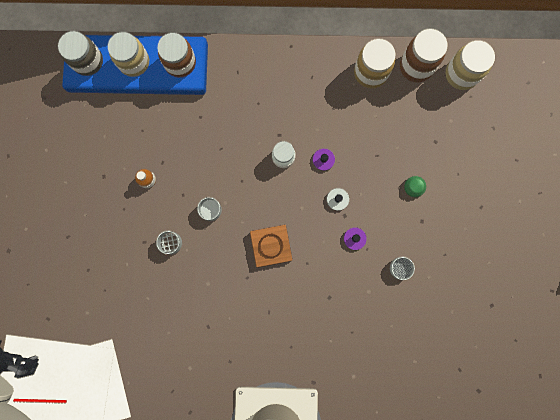

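View pics/a_wrist.png

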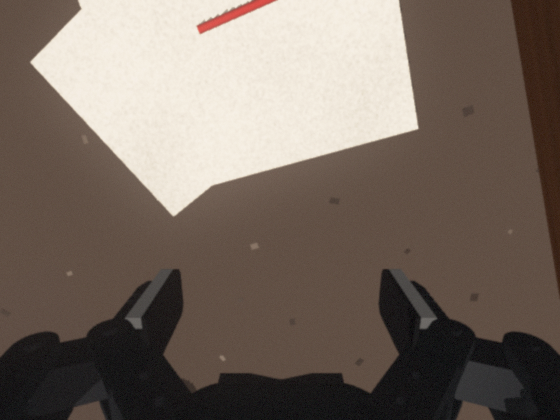

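Top view: pan (208,209), a smooth-floored cup; coarse (168,243), a grid; fine (402,268), a dark mesh; steel lid (338,199). The possible mix-ups are the purple lids at (323,160) and (354,239), and the steel jar cap at (284,154). Next is a close crop and measurements.

```bash
cat > h.py <<'E'
from station import manip, hand, inverse_kinematics, status, imaging, job_done
import numpy as np,cv2
from scipy.spatial.transform import Rotation as R
def cam(name):
    s=status.read_state(); f=imaging.grab_frame(name)
    if "pose" in f: P=np.array(f["pose"])
    else:
        T=np.eye(4);T[:3,:3]=R.from_rotvec(s["tcp_rot"]).as_matrix();T[:3,3]=s["position"];P=T@np.array(f["hand_eye"])
    F=f["frame"].shape[0]/2/np.tan(np.radians(f["fovy"])/2)
    return f,P,F
def ray(f,P,F,u,v,z):
    d=P[:3,:3]@np.array([(u-f["cx"])/F,-(v-f["cy"])/F,-1.]); o=P[:3,3]
    return o+d*(z-o[2])/d[2]
def proj(f,P,F,X):
    q=np.linalg.inv(P)@np.append(X,1); return np.array([f["cx"]+F*q[0]/-q[2],f["cy"]-F*q[1]/-q[2]])
def cloud(f,P,F):
    z=f["z_map"]; v,u=np.mgrid[:z.shape[0],:z.shape[1]]
    c=np.stack([(u-f["cx"])/F*z,-(v-f["cy"])/F*z,-z],-1)
    w=c@P[:3,:3].T+P[:3,3]; w[z==0]=np.nan; return w
E
python3 - <<'E'
from h import *
f,P,F=cam("top")
im=f["frame"][:,:,::-1]
w=cloud(f,P,F)
tiles=[]
for n,(u,v) in dict(pan=(208,209),coarse=(168,243),fine=(402,268),lid=(338,199),jar=(284,154),rest=(270,246)).items():
    c=im[v-28:v+28,u-28:u+28]; tiles.append(cv2.resize(c,(260,260),interpolation=cv2.INTER_CUBIC))
    W=w[v-28:v+28,u-28:u+28].reshape(-1,3); W=W[np.isfinite(W[:,2])]
    m=W[W[:,2]>.015]
    zt=np.percentile(m[:,2],95); t=m[m[:,2]>zt-.006]
    print(n,len(m),"ztop",round(zt,4),"ctr(all>15mm)",np.round((m[:,:2].min(0)+m[:,:2].max(0))/2,4),"ext",np.round(np.ptp(m[:,:2],axis=0),3),"top mean",np.round(t.mean(0),4))
    print('  tbl',np.round(np.percentile(W[:,2],10),4))
cv2.imwrite("pics/b.png",np.vstack([np.hstack(tiles[:3]),np.hstack(tiles[3:])]))
E
```

```text
pan 164 ztop 0.0476 ctr(all>15mm) [0.5793 0.1943] ext [0.062 0.062] top mean [0.5791 0.1926 0.0448]
  tbl -0.0032
coarse 207 ztop 0.0515 ctr(all>15mm) [0.4858 0.2995] ext [0.06  0.063] top mean [0.4851 0.3011 0.0493]
  tbl -0.0033
fine 151 ztop 0.0355 ctr(all>15mm) [ 0.4309 -0.3307] ext [0.059 0.063] top mean [ 0.4304 -0.3315  0.0334]
  tbl -0.0029
lid 155 ztop 0.0402 ctr(all>15mm) [ 0.6157 -0.1562] ext [0.061 0.058] top mean [ 0.6167 -0.157   0.0383]
  tbl -0.0031
jar 490 ztop 0.0794 ctr(all>15mm) [ 0.7311 -0.0042] ext [0.06  0.061] top mean [ 0.7331 -0.0041  0.0766]
  tbl -0.003
rest 1360 ztop 0.0366 ctr(all>15mm) [0.4822 0.0234] ext [0.115 0.115] top mean [0.4829 0.023  0.0335]
  tbl -0.0022
```

View pics/b.png

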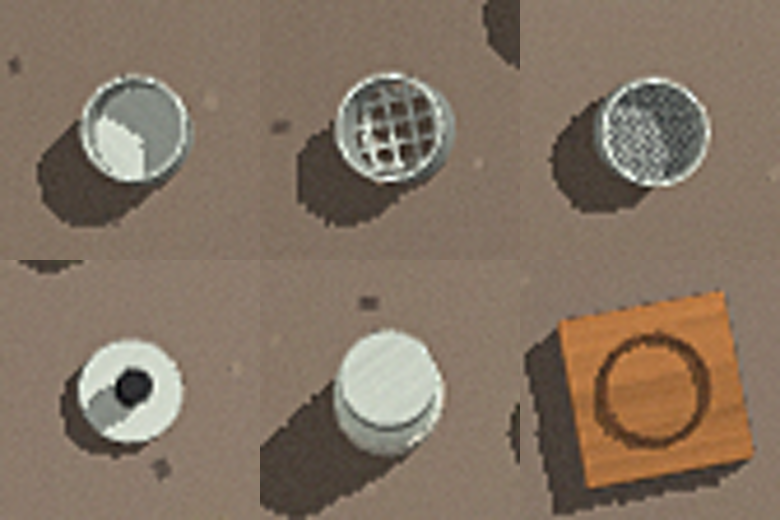

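Identities and heights match the description: pan 44, coarse 48, fine 32, steel lid 38 mm. Now a close look with the wrist camera over the rest and the pan.

```bash
cat >> h.py <<'E'
def ori(deg):  # jaw axis direction in xy plane, degrees from +x; tool y down
    a=np.radians(deg); z=np.array([np.cos(a),np.sin(a),0]); y=np.array([0,0,-1.]); x=np.cross(y,z)
    return R.from_matrix(np.stack([x,y,z],1)).as_rotvec()
def fitc(p):
    A=np.c_[2*p,np.ones(len(p))]; s=np.linalg.lstsq(A,(p**2).sum(1),rcond=None)[0]
    return s[:2],np.sqrt(s[2]+s[:2]@s[:2])
def go(x,y,z,deg): manip.goto(np.array([x,y,z]),ori(deg))
E
python3 - <<'E'
from h import *
s=status.read_state()
M=R.from_rotvec(s["tcp_rot"]).as_matrix(); print(np.round(M,3), "jaw deg",np.degrees(np.arctan2(M[1,2],M[0,2])))
pts=dict(pan=(.579,.193),coarse=(.485,.3),fine=(.431,-.331),lid=(.616,-.156),rest=(.483,.023))
for d in (-120,-90,-60,60,90,120):
    print(d,{n:(None if (q:=inverse_kinematics(np.array([*p,.02 if n!='rest' else .15]),ori(d))) is None else np.round(q[[0,5]],2).tolist()) for n,p in pts.items()})
E
```

```text
[[ 0.933 -0.     0.36 ]
 [-0.36  -0.001  0.933]
 [ 0.    -1.    -0.001]] jaw deg 68.87111368725101
-120 {'pan': [0.3, 2.4], 'coarse': None, 'fine': [-0.68, 1.42], 'lid': [-0.27, 1.83], 'rest': [0.02, 2.12]}
-90 {'pan': [0.3, 1.87], 'coarse': [0.53, 2.1], 'fine': [-0.68, 0.89], 'lid': [-0.27, 1.3], 'rest': [0.02, 1.59]}
-60 {'pan': [0.3, 1.35], 'coarse': [0.53, 1.58], 'fine': [-0.68, 0.37], 'lid': [-0.27, 0.78], 'rest': [0.02, 1.07]}
60 {'pan': [0.3, -0.74], 'coarse': [0.53, -0.51], 'fine': [-0.68, -1.72], 'lid': [-0.27, -1.31], 'rest': [0.02, -1.02]}
90 {'pan': [0.3, -1.27], 'coarse': [0.53, -1.04], 'fine': [-0.68, -2.25], 'lid': [-0.27, -1.84], 'rest': [0.02, -1.55]}
120 {'pan': [0.3, -1.79], 'coarse': [0.53, -1.56], 'fine': None, 'lid': [-0.27, -2.36], 'rest': [0.02, -2.07]}
```

```bash
cat >> h.py <<'E'
D=-70
def save(f,n): cv2.imwrite(f"pics/{n}.png",f["frame"][:,:,::-1])
def rimfit(name,approx,h,tag,r=.031,tol=.005,camname="wrist"):
    f,P,F=cam(camname); save(f,tag); w=cloud(f,P,F)
    tb=w[...,2]; near=np.hypot(w[...,0]-approx[0],w[...,1]-approx[1])<.05
    m=near&(tb>h-tol)
    p=np.array([ray(f,P,F,u,v,h)[:2] for v,u in np.argwhere(m)])
    # outer contour
    cs,_=cv2.findContours(m.astype(np.uint8),cv2.RETR_EXTERNAL,cv2.CHAIN_APPROX_NONE)
    c=max(cs,key=cv2.contourArea)[:,0]
    q=np.array([ray(f,P,F,u,v,h)[:2] for u,v in c]); ctr,rad=fitc(q)
    res=np.abs(np.hypot(*(q-ctr).T)-rad); ctr,rad=fitc(q[res<2*np.median(res)+1e-4])
    print(name,"ctr",np.round(ctr,4),"r",round(rad,4),"med res",round(float(np.median(res)),4),"px",np.round(c.mean(0)),"zmed",np.round(np.nanmedian(tb[m]),4),"table",np.round(np.nanmedian(tb[near&(tb<.012)]),4), "t",round(status.read_state()["time_s"],1))
    return ctr
E
python3 - <<'E'
from h import *
go(.35,.45,.3,D) if False else None
go(.483,.023,.22,D)
f,P,F=cam("wrist"); save(f,"c_rest"); w=cloud(f,P,F)
print(status.read_state()["time_s"],proj(f,P,F,[.483,.023,.036]))
np.savez("rest.npz",frame=f["frame"],z=f["z_map"],P=P,F=F,cx=f["cx"],cy=f["cy"])
go(.579,.193,.2,D)
rimfit("pan",(.579,.193),.044,"c_pan")
E
```

```text
2.4583 [281.17209449 185.75982699]
pan ctr [0.4122 0.1326] r 0.1492 med res 0.0331 px [280. 366.] zmed 0.2783 table 0.0007 t 3.3
```

View pics/c_rest.png

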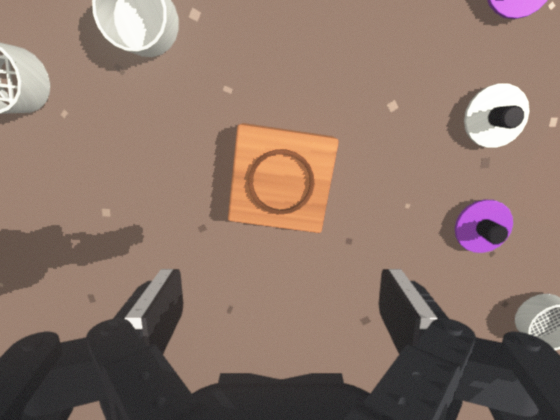

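View pics/c_pan.png

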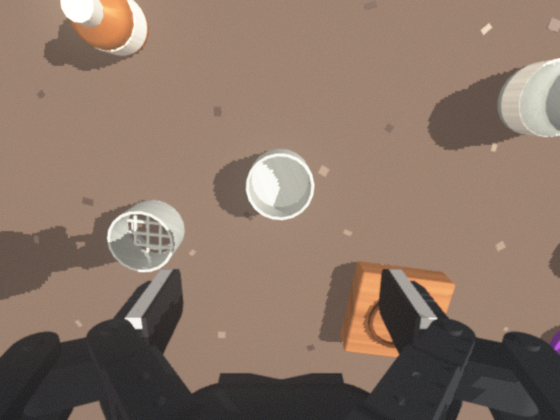

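The rest shows its collar at about (281,181) and the pan sits at (280,185). The fit picked up the gripper, so I'll bound the mask by height and refit. The collar will be fitted by colour.

```bash
sed -i 's/m=near&(tb>h-tol)/m=near\&(tb>h-tol)\&(tb<h+.012)/' h.py
python3 - <<'E'
from h import *
d=np.load("rest.npz"); f=dict(cx=float(d["cx"]),cy=float(d["cy"])); P=d["P"];F=float(d["F"])
im=d["frame"]; hsv=cv2.cvtColor(im,cv2.COLOR_RGB2HSV)
sub=hsv[120:240,222:345]
wood=((hsv[...,0]<18)&(hsv[...,1]>150)).astype(np.uint8)
block=max(cv2.findContours(wood,cv2.RETR_EXTERNAL,cv2.CHAIN_APPROX_NONE)[0],key=cv2.contourArea)
print("block",cv2.minAreaRect(block))
bm=cv2.erode(cv2.drawContours(np.zeros_like(wood),[block],-1,1,-1),np.ones((9,9)))
V=hsv[...,2]; th,_=cv2.threshold(V[bm>0].reshape(-1,1),0,255,cv2.THRESH_OTSU)
dark=((V<th)&(bm>0)).astype(np.uint8)
ys,xs=np.nonzero(dark); print(th,len(xs))
c0=np.array([281,181.]);
for a,g,zz in ((0,1,.036),):
    cs,_=cv2.findContours(dark,cv2.RETR_EXTERNAL,cv2.CHAIN_APPROX_NONE); c=max(cs,key=len)[:,0]
    q=np.array([ray(f,P,F,u,v,zz)[:2] for u,v in c]); ctr,r=fitc(q); print("outer@36",np.round(ctr,4),r)
    inner=(1-dark); n,l=cv2.connectedComponents(inner); mm=(l==l[181,281]).astype(np.uint8); print("inner px",mm.sum())
    c=max(cv2.findContours(mm,cv2.RETR_EXTERNAL,cv2.CHAIN_APPROX_NONE)[0],key=len)[:,0]
    q=np.array([ray(f,P,F,u,v,.033)[:2] for u,v in c]); ctr,r=fitc(q); print("inner@33",np.round(ctr,4),r)
cv2.imwrite("pics/c_dark.png",dark*255)
rimfit("pan",(.579,.193),.044,"c_pan2")
E
```

```text
Traceback (most recent call last):
ValueError: max() iterable argument is empty
```

```bash

cat > r.py <<'E'
from h import *
d=np.load("rest.npz"); f=dict(cx=float(d["cx"]),cy=float(d["cy"])); P=d["P"];F=float(d["F"])
im=d["frame"]; hsv=cv2.cvtColor(im,cv2.COLOR_RGB2HSV)
print(im.dtype,hsv[140,260],hsv[181,281],hsv[181,250],hsv[250,300])
wood=((hsv[...,0]<18)&(hsv[...,1]>125)).astype(np.uint8)
wood[:120]=0;wood[240:]=0
block=max(cv2.findContours(wood,cv2.RETR_EXTERNAL,cv2.CHAIN_APPROX_NONE)[0],key=cv2.contourArea)
print("block",cv2.minAreaRect(block))
bm=cv2.erode(cv2.drawContours(np.zeros_like(wood),[block],-1,1,-1),np.ones((9,9)))
V=hsv[...,2]; th,_=cv2.threshold(V[bm>0].reshape(-1,1),0,255,cv2.THRESH_OTSU)
dark=((V<th)&(bm>0)).astype(np.uint8)
cs,_=cv2.findContours(dark,cv2.RETR_EXTERNAL,cv2.CHAIN_APPROX_NONE); c=max(cs,key=len)[:,0]
q=np.array([ray(f,P,F,u,v,.036)[:2] for u,v in c]); ctr,r=fitc(q); print("outer@36",np.round(ctr,4),r)
n,l=cv2.connectedComponents(1-dark,connectivity=4); mm=(l==l[181,281]).astype(np.uint8); print("inner px",mm.sum())
c=max(cv2.findContours(mm,cv2.RETR_EXTERNAL,cv2.CHAIN_APPROX_NONE)[0],key=len)[:,0]
q=np.array([ray(f,P,F,u,v,.033)[:2] for u,v in c]); ctr,r=fitc(q); print("inner@33",np.round(ctr,4),r)
cv2.imwrite("pics/c_dark.png",cv2.resize(dark[110:250,210:350]*255,(560,560)))
E
python3 r.py; python3 -c "
from h import *
rimfit('pan',(.579,.193),.044,'c_pan2')"
```

```text
uint8 [ 13 141 237] [ 12 144 223] [ 12 149 142] [ 11  71 161]
block ((281.0899963378906, 178.3699951171875), (101.82337188720703, 98.00499725341797), 8.130102157592773)
outer@36 [0.4852 0.0262] 0.033313333836966524
inner px 2188
inner@33 [0.4851 0.0262] 0.026128308011029278
pan ctr [0.5823 0.195 ] r 0.0304 med res 0.0002 px [279. 186.] zmed 0.0436 table 0.0007 t 3.4
```

View pics/c_dark.png

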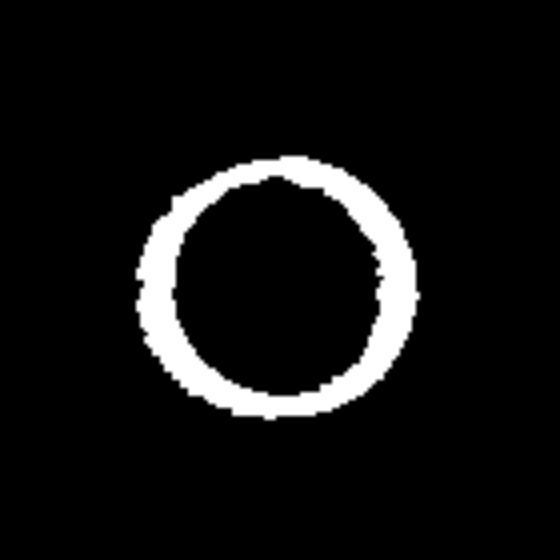

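Collar centre is (0.4852, 0.0262), fitted outer radius 33.3 mm (expected 33). Pan centre is (0.5823, 0.1950), radius 30.4 mm (expected 31). Both differ from the top view by about the same 2.5 mm. Grasping the pan and checking it in the hand.

```bash
cat >> h.py <<'E'
def pick(x,y,zt,lift=.2,v=.15):
    go(x,y,zt+.09,D)
    hit=manip.move_l(np.array([x,y,zt]),v=.12,threshold=12)
    s=status.read_state(); print("down hit",hit,np.round(s["position"],4))
    hand.grab(); s=status.read_state(); print("width",round(s["width"],3),"F",np.round(s["wrist_force"],1))
    manip.move_l(np.array([x,y,lift]),v=v)
    s=status.read_state(); print("lifted width",round(s["width"],3),"F",np.round(s["wrist_force"],1),np.round(s["position"],4),"t",round(s["time_s"],1))
E
python3 - <<'E'
from h import *
pick(.5823,.195,.008)
f,P,F=cam("wrist"); save(f,"d_pan"); 
np.savez("hp.npz",frame=f["frame"],z=f["z_map"],P=P,F=F,cx=f["cx"],cy=f["cy"])
s=status.read_state();print(proj(f,P,F,s["position"]+[0,0,.036]))
E
```

```text
down hit False [0.583  0.1952 0.0087]
width 0.724 F [-1.5 -1.4  6. ]
lifted width 0.72 F [-0.1 -0.6 -1.2] [0.5816 0.1948 0.1989] t 6.5
[280.84916337 320.28147858]
```

View pics/d_pan.png

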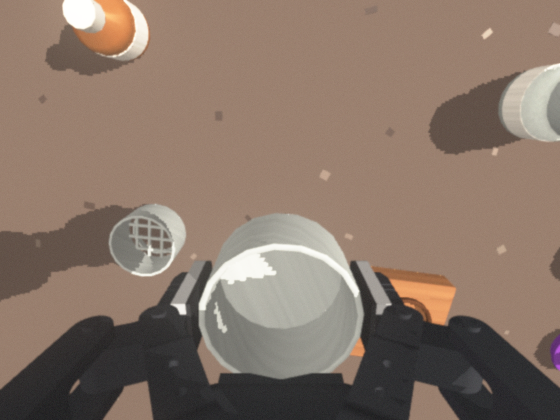

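The pan is held; its rim runs over columns 202–361 (centre about 281), so the camera is centred along the jaws. Now measuring the lateral offset in the hand.

```bash
cat >> h.py <<'E'
def held(h,tag,dz=.036,tol=.006):
    "rim centre of held part relative to TCP, world axes; h = rim height above TCP"
    s=status.read_state(); f,P,F=cam("wrist"); save(f,tag); w=cloud(f,P,F); p=s["position"]
    z=p[2]+h; near=np.hypot(w[...,0]-p[0],w[...,1]-p[1])<.036
    m=near&(abs(w[...,2]-z)<tol)
    u=np.argwhere(m); uu=u[u[:,0]<345]
    # rim ring: per-angle outermost
    q=np.array([ray(f,P,F,b,a,z)[:2] for a,b in uu]); 
    c0=p[:2]; 
    for _ in range(3):
        d=q-c0; ang=np.floor((np.arctan2(d[:,1],d[:,0])+np.pi)/(2*np.pi)*72).astype(int); r=np.hypot(*d.T)
        o=np.array([q[ang==k][np.argmax(r[ang==k])] for k in np.unique(ang) if (ang==k).sum()>2])
        ro=np.hypot(*(o-c0).T); o=o[(ro>.026)&(ro<.036)]
        c0,rad=fitc(o)
    T=R.from_rotvec(s["tcp_rot"]).as_matrix(); e=T.T@np.append(c0-p[:2],0)
    print("held: off world",np.round(c0-p[:2],4),"r",round(rad,4),"n",len(o),"tool x(lat)",round(e[0],4),"tool z(jaw)",round(e[2],4),"zmed",np.round(np.nanmedian(w[...,2][m])-p[2],4))
    return c0-p[:2]
E
python3 - <<'E'
from h import *
for h in(.034,.036,.038): held(h,"d_pan2")
E
```

```text
held: off world [-0.0008  0.0002] r 0.0327 n 44 tool x(lat) 0.0007 tool z(jaw) -0.0005 zmed 0.0337
held: off world [-0.0007 -0.0002] r 0.0326 n 38 tool x(lat) 0.0007 tool z(jaw) -0.0001 zmed 0.0341
held: off world [-0.0017 -0.0005] r 0.0337 n 38 tool x(lat) 0.0017 tool z(jaw) -0.0001 zmed 0.0345
```

```bash
cat >> h.py <<'E'
def place(x,y,zs,clear=.05):
    "zs: expected TCP z when seated"
    go(x,y,zs+clear,D); manip.pause(.2)
    print("above",np.round(status.read_state()["position"],4))
    manip.move_l(np.array([x,y,zs+.012]),v=.1)
    hit=manip.move_l(np.array([x,y,zs-.003]),v=.02,threshold=8)
    s=status.read_state(); print("hit",hit,np.round(s["position"],4),"want z",zs,"F",np.round(s["wrist_force"],1),"M",np.round(s["moment"],2),"t",round(s["time_s"],1))
    return s["position"][2]
def letgo(up=.09):
    hand.release(); p=status.read_state()["position"]
    manip.move_l(np.array([p[0],p[1],p[2]+up]),v=.15)
    s=status.read_state(); print("t",round(s["time_s"],1),"F",np.round(s["wrist_force"],1))
E
python3 - <<'E'
from h import *
z=place(.4852,.0262,.0385)
manip.pause(.1); print(status.read_state()["position"])
f,P,F=cam("scene"); save(f,"e_scene")
u,v=map(int,proj(f,P,F,[.485,.026,.06])); cv2.imwrite("pics/e_crop.png",cv2.resize(f["frame"][v-60:v+60,u-70:u+70,::-1],(700,600),interpolation=cv2.INTER_CUBIC))
E
```

```text
above [0.4867 0.0271 0.0892]
hit True [0.4852 0.0262 0.0394] want z 0.0385 F [-1.  -0.2  5.6] M [0.05 0.09 0.01] t 8.9
[0.48520927 0.02616807 0.03937972]
```

View pics/e_crop.png

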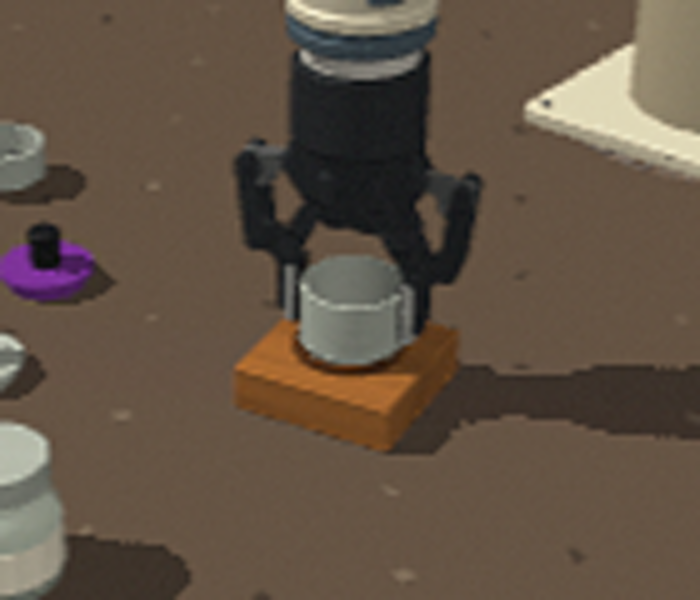

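TCP is 39.4 mm against 38.5 expected; sitting on the collar would read 44.5, so the pan is home. Releasing, fitting its rim, then viewing the fine sieve.

```bash
python3 - <<'E'
from h import *
letgo(.17)
rimfit("pan seated",(.4852,.0262),.074,"e_pan")
go(.433,-.329,.2,D); manip.pause(.15)
rimfit("fine",(.433,-.329),.032,"f_fine")
E
```

```text
t 10.8 F [ 0.1  0.3 -0.8]
pan seated ctr [0.4845 0.0261] r 0.0304 med res 0.0002 px [281. 197.] zmed 0.0736 table nan t 10.8
fine ctr [ 0.4337 -0.3303] r 0.0304 med res 0.0002 px [283. 189.] zmed 0.0316 table 0.0006 t 12.3
  return np.nanmean(a, axis, out=out, keepdims=keepdims)
```

View pics/e_pan.png

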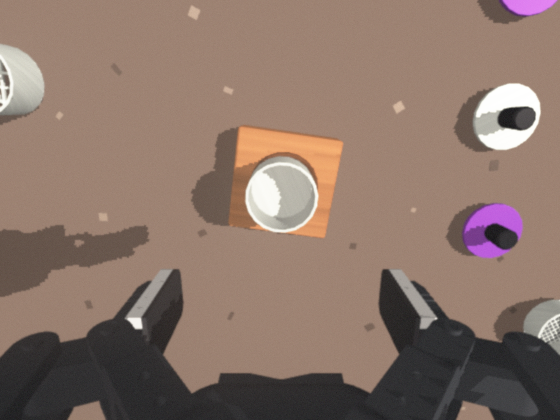

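View pics/f_fine.png

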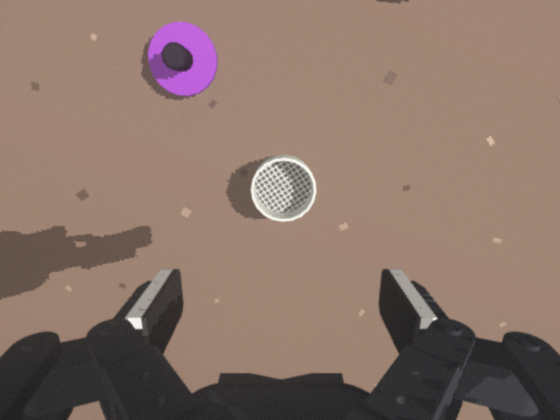

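The pan sits level in the collar (rim at (281,197), height 73.6 mm), and the fine sieve is at (283,189). Picking the fine sieve.

```bash
python3 - <<'E'
from h import *
pick(.4337,-.3303,.0035)
held(.0285,"f_held")
E
```

```text
down hit False [ 0.4342 -0.3307  0.0042]
width 0.714 F [-0.7  0.2  6.8]
lifted width 0.713 F [-0.1 -0.5 -1.1] [ 0.4332 -0.3299  0.1991] t 15.6
held: off world [0.0001 0.0002] r 0.0321 n 48 tool x(lat) -0.0001 tool z(jaw) -0.0002 zmed 0.0268
```

View pics/f_held.png

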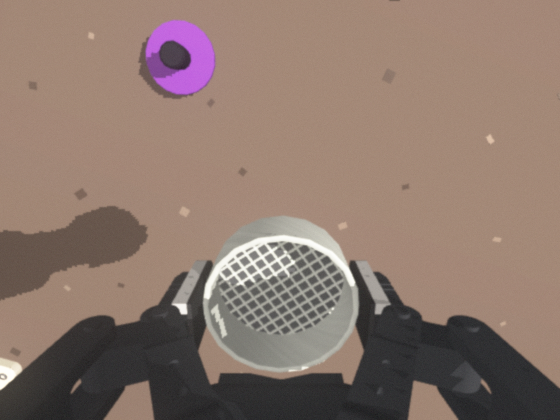

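Held and centred: a dense mesh in a 32 mm ring, so it is the fine sieve. Placing it.

```bash
python3 - <<'E'
from h import *
place(.4845,.0261,.0695)
f,P,F=cam("scene"); u,v=map(int,proj(f,P,F,[.485,.026,.08])); cv2.imwrite("pics/g_crop.png",cv2.resize(f["frame"][v-60:v+60,u-70:u+70,::-1],(700,600),interpolation=cv2.INTER_CUBIC))
E
```

```text
above [0.4848 0.0253 0.1197]
hit True [0.4846 0.0261 0.0707] want z 0.0695 F [-0.4 -0.2  6.2] M [-0.04  0.12  0.04] t 18.3
```

View pics/g_crop.png

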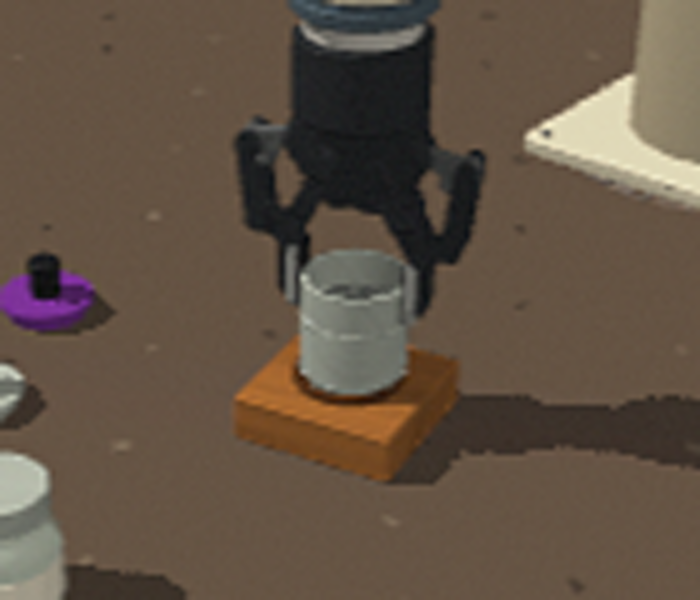

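Seam is closed and z is 70.7 mm against about 70.2 expected, so it is home. Releasing, then the coarse sieve.

```bash
python3 - <<'E' 2>/dev/null
from h import *
letgo(.16)
rimfit("fine seated",(.4845,.0261),.098,"g_fine")
go(.488,.302,.2,D); manip.pause(.15)
c=rimfit("coarse",(.488,.302),.048,"h_coarse")
assert np.hypot(*(c-[.4875,.302]))<.006
pick(c[0],c[1],.010)
held(.038,"h_held")
E
```

```text
t 19.9 F [ 0.5 -0.5 -0.3]
fine seated ctr [0.4842 0.0262] r 0.0304 med res 0.0002 px [281. 197.] zmed 0.0977 table nan t 20.0
coarse ctr [0.4886 0.3007] r 0.0304 med res 0.0002 px [281. 192.] zmed 0.0476 table 0.0002 t 21.3
down hit False [0.4892 0.301  0.0108]
width 0.736 F [-1.3 -0.6  7.6]
lifted width 0.734 F [-0.2 -0.1 -0.7] [0.488  0.3003 0.199 ] t 24.4
held: off world [-0.002  -0.0005] r 0.0336 n 32 tool x(lat) 0.0021 tool z(jaw) -0.0002 zmed 0.0362
```

View pics/h_held.png

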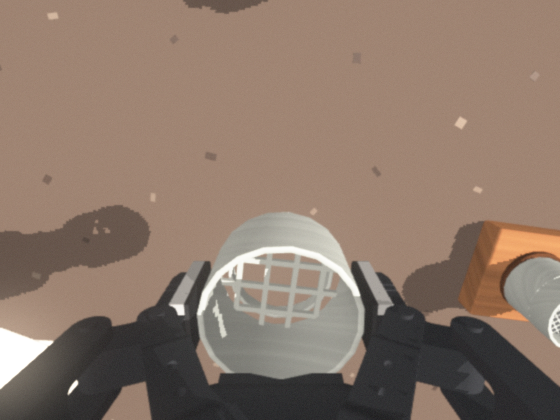

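View pics/g_fine.png

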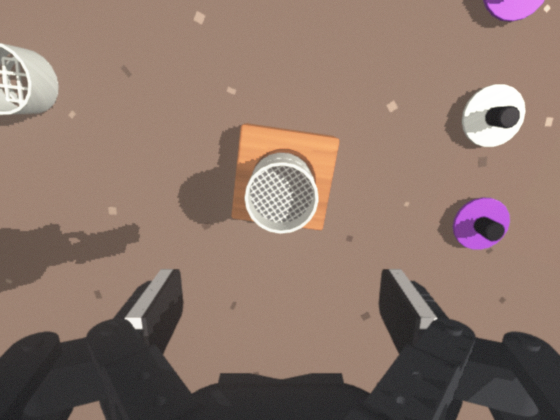

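Coarse sieve held (4-bar grid). The 2 mm lateral reading comes with a poor radius (33.6 mm), because only part of the rim is visible, so I'm trusting the pre-grasp centring. Placing it.

```bash
python3 - <<'E'
from h import *
place(.4842,.0262,.1006)
f,P,F=cam("scene"); u,v=map(int,proj(f,P,F,[.485,.026,.1])); cv2.imwrite("pics/i_crop.png",cv2.resize(f["frame"][v-60:v+60,u-70:u+70,::-1],(700,600),interpolation=cv2.INTER_CUBIC))
E
```

```text
above [0.4847 0.0272 0.1508]
hit True [0.4843 0.0262 0.1014] want z 0.1006 F [-0.9  0.   8. ] M [-0.05  0.14  0.01] t 26.9
```

View pics/i_crop.png

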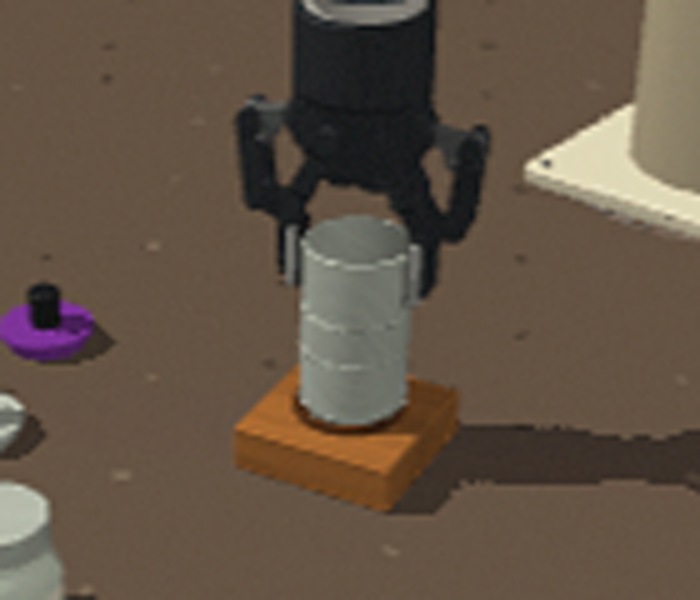

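Seated (101.4 against about 101.4 mm, seams closed). Releasing, then looking at the lid.

```bash
python3 - <<'E' 2>/dev/null
from h import *
letgo(.16)
rimfit("coarse seated",(.4842,.0262),.138,"i_coarse")
go(.619,-.1545,.2,D); manip.pause(.15)
rimfit("lid disc",(.619,-.1545),.013,"j_lid",tol=.006)
rimfit("lid knob",(.619,-.1545),.038,"j_lid2",tol=.006)
E
```

```text
t 28.5 F [-0.1  0.2 -0.2]
coarse seated ctr [0.4836 0.0261] r 0.0305 med res 0.0002 px [281. 200.] zmed 0.1377 table nan t 28.6
lid disc ctr [ 0.6194 -0.1567] r 0.0303 med res 0.0002 px [284. 185.] zmed 0.013 table 0.0001 t 29.7
lid knob ctr [ 0.6197 -0.1567] r 0.0105 med res 0.0002 px [284. 191.] zmed 0.0377 table 0.0001 t 29.7
```

View pics/j_lid.png

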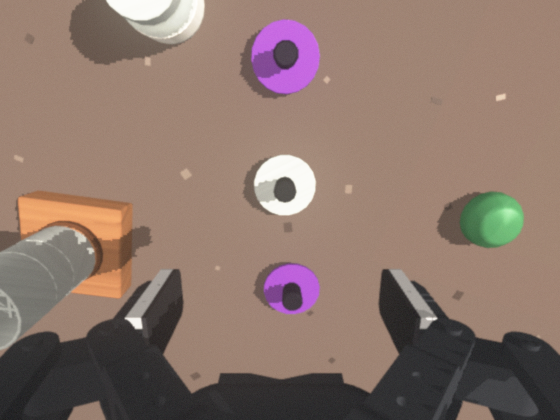

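View pics/i_coarse.png

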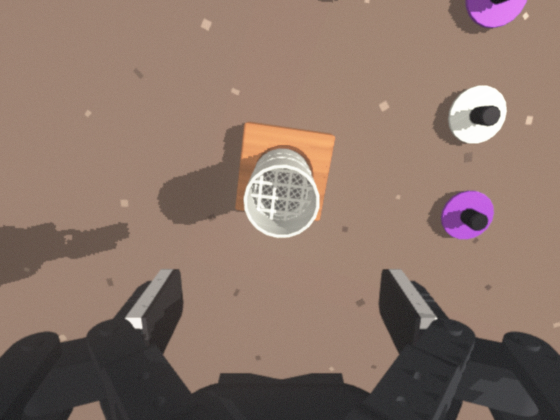

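Steel lid at (284,185), with the purple lids above and below it in the image, so they are clear of the jaws. Picking it by the knob.

```bash
python3 - <<'E' 2>/dev/null
from h import *
pick(.6195,-.1567,.018,lift=.24)
f,P,F=cam("wrist"); save(f,"k_held")
place(.4836,.0261,.1486)
f,P,F=cam("scene"); u,v=map(int,proj(f,P,F,[.485,.026,.12])); cv2.imwrite("pics/k_crop.png",cv2.resize(f["frame"][v-60:v+60,u-70:u+70,::-1],(700,600),interpolation=cv2.INTER_CUBIC))
E
```

```text
down hit False [ 0.6202 -0.1569  0.0188]
width 0.223 F [-1.7 -0.2  5.2]
lifted width 0.221 F [-0.2 -0.  -0.2] [ 0.619  -0.1566  0.2389] t 33.4
above [0.4847 0.0253 0.1988]
hit True [0.4838 0.0261 0.1484] want z 0.1486 F [-1.9 -0.5  8. ] M [-0.05  0.3   0.04] t 35.7
```

View pics/k_crop.png

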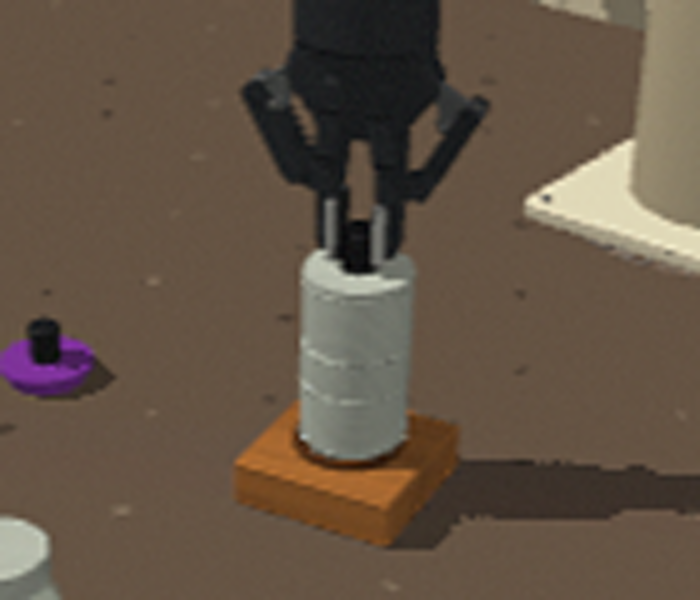

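View pics/k_held.png

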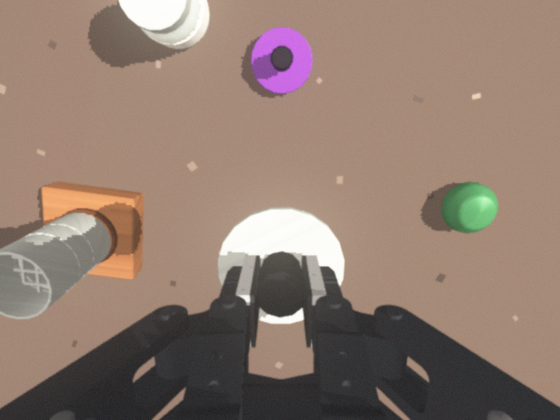

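The lid's z of 148.4 mm matches the seated value. Releasing, backing off and doing a final check.

```bash
python3 - <<'E' 2>/dev/null
from h import *
letgo(.13)
rimfit("lid disc seated",(.4836,.0261),.143,"l_w",tol=.006)
rimfit("knob",(.4836,.0261),.168,"l_w2",tol=.006)
go(.35,.45,.3,D); manip.pause(.3)
f,P,F=cam("top"); save(f,"l_top"); f,P,F=cam("scene"); u,v=map(int,proj(f,P,F,[.485,.026,.09])); cv2.imwrite("pics/l_crop.png",cv2.resize(f["frame"][v-60:v+60,u-70:u+70,::-1],(700,600),interpolation=cv2.INTER_CUBIC))
E
```

```text
t 37.4 F [-0.5 -0.7 -0.5]
lid disc seated ctr [0.4835 0.0262] r 0.0305 med res 0.0002 px [281. 196.] zmed 0.143 table nan t 37.5
knob ctr [0.4838 0.0264] r 0.0105 med res 0.0002 px [281. 205.] zmed 0.1677 table nan t 37.5
```

View pics/l_crop.png

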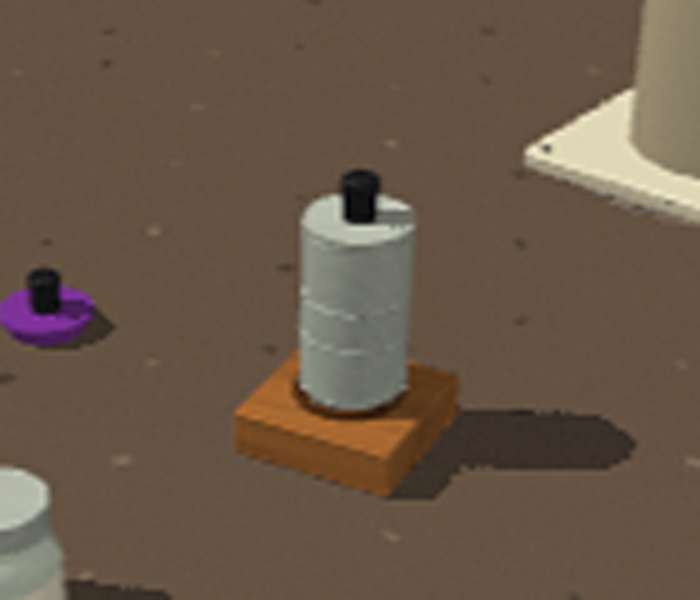

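View pics/l_top.png

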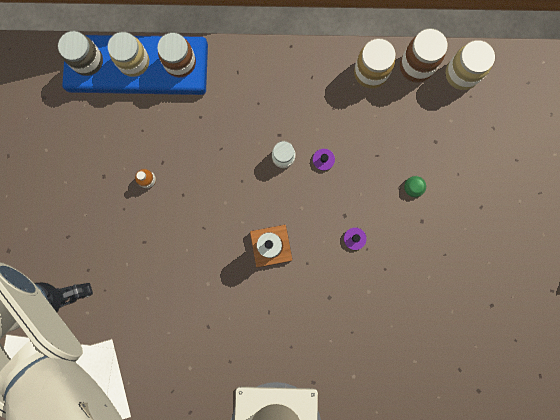

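The stack is closed and upright at (268,245). The jar (284,154), bottle (145,178), paperweight (415,186) and both purple lids are where they were at the start. Handing in.

```bash
python3 -c "
from station import job_done
print(job_done())"
```

```text
the job is handed in; nothing more can be done
None
```

I stacked the pan, fine sieve, coarse sieve and steel lid on the rest in that order. I let go of the stack, moved the arm clear and handed the job in at about 39 s; no verdict is reported.

- **Fit:** After release, the lid's disc top measured 143.0 mm (143 expected) and the knob top 167.7 mm (168 expected). The seams looked closed.
- **Bystanders:** In the last top view the jar, bottle, paperweight and both purple lids were at the same pixels as at the start.
- **Disagreements:**
  - The top and wrist cameras differed by about 2.5 mm. I worked from the wrist camera, after checking it against the pan held in the gripper.
  - The check of the coarse sieve in the gripper read 2 mm off centre with a poor fit. I did not correct for it, and the sieve seated normally.

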